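Lock the processor lid and fit the pusher from its hook

ROBOT

A 6-joint arm with a two-finger parallel gripper is mounted at the origin on the work surface. World frame = base frame: x ahead of the robot, y to its left, z up, the work surface at z = 0. Lengths are in mm, angles in rad, forces in N, time in s.
With the tool pointing down it reaches from about 350 to 875 mm from the base axis. Payload 4.2 kg.
Tool frame: the origin (TCP) lies at the very end of the fingers, on their centre line; the grasp point (between the pads) lies 19 mm behind it; z points along the fingers, y is the line along which they close (so a half turn about z gives the same grasp; the last joint's range is limited). The gripper opens to 85 mm and grips with 20 to 120 N. Pads are 22 mm wide; open, the fingers measure 114 mm over their backs; the gripper's body (76 mm by 85 mm) begins 54 mm behind the grasp point. The pads swing forward as they close: fully open they stand 13 mm farther back than shut.
Start: joints at [-0.855, 0.385, 0.008, 0, -1.194, -0.259], TCP at [275.685, -560.889, 231.312] pointing down, gripper open.
Joint ranges: [-3.14, 3.14], [-1.21, 2.06], [-1.07, 1.41], [-3.16, 2.05], [-2.99, -0.16], [-3.1, 3.1]. Speed limits (rad/s): [2.79, 2.79, 3.14, 3.14, 3.14, 3.14].

INTERFACE

Orientations are given as a unit quaternion [x, y, z, w].
In Python, from bench import monitor, get_image, camera_info, job_done gives the robot as it stands.
- The arm moves only by the tool send_rows, never from a script. Its argument "series" is a list of rows, each a list of 3 entries, a list of its own where there are three numbers: the shift along the tool's x, y, z in mm, then the turn, a rotation vector about the tool's x, y, z in rad, then the finger opening in mm, from 0 to 85.4. A call has 1 to 8 rows; each row shifts and turns the commanded pose from where the row before left it, along the tool's axes as they then stand; what a row does not reach is not made up. A row lasts 1/10 s, in which the tool goes at most 50 mm and 8.59 degrees, less where a joint would pass 70% of its speed; a pose out of reach is approached as far as the arm can. A call with a gripper value outside its range is refused whole. The fingers move at their own pace and stop on an object; the grip force is fixed at half the most. Time passes only in rows, so rows that do not move let the fingers close. It gives the time, the measured TCP pose, the force, the opening and the grip force at its end, in the units of the state.
- monitor.read_state(): the state, without advancing time (a new reading comes with each control period).
- get_image(name): name is "scene" or "top" or "wrist"; returns the picture (480x640x3 uint8, red, green, blue); there is no depth.
- camera_info(name): a dict with "intrinsics" (3x3 intrinsics, pixels), "R" (3x3) and "t" (3): a world point X has camera coordinates R X + t. Camera axes: x right, y down, z forward; pixel columns grow to the right and rows downward; lengths in mm; the calibration is good to about 2 mm. A picture is of the moment at which its call begins: read the wrist's pose just before it. camera_info takes no time and is no camera call; for the wrist camera it gives the pose at the moment of the call.
- job_done(): hands the job in; it is judged then, once.
The state is a dict: "clock": time; "joints": joint angles; "joint_vel": joint speeds; "joint_efforts": joint torques, N m; "position": TCP position; "ee_rot": TCP orientation; "contact_force": force on the tool from outside, world axes, zero at the start; "wrist_torque": the same for the moment, N m; "gripper_width": finger opening in mm; "grasp_force": force on a finger pad.
Only numpy, scipy, OpenCV 4.12 (cv2) and the standard library are available. Lean on these libraries where they do the work, as an engineer would, in place of code of your own. Each camera call takes 0.05 s, during which the arm holds its last target. There are 200 camera calls.

TASK

Get the food processor ready: first swing the open steel hasp on its lid over the catch until it lies flat, then lift the grey pusher up and off its pegboard hook and seat it in the lid's feed tube until its flange rests on the rim. Leave the spatula and ladle on their hooks and the mug and funnel where they stand.

Things in the scene. Friction and masses are not known exactly. Their poses are not given: they have to be found in the camera images.
- pegboard: Birch pegboard fixed upright on the counter at the robot's right, in the way of low moves from its start, 300 wide (y), 275 tall (z), 16 thick (x). Origin: centre of lower edge; the hooks are on its -x face. Three hooks of 6 mm steel wire at y = -90, 0, +90 mm leave the face at z = 245, run out to x = -66 and turn up 12 mm (tip top at z = 260). Items hang at x = about -50.
- pusher: Grey pusher hanging upright on one of the hooks, 0.11 kg. Origin: centre of underside. Stem 45 mm dia., z 0 to 52; flange 62 dia., z 52 to 57; above it an arch 40 wide (its y), 12 thick (its x, along the hook): 8 mm legs z 57 to 91, cross bar 91 to 99. The bar's underside rests on the hook. Raise 13 to 27 mm to clear the hook tip, then draw it off the hook.
- processor: White food processor fixed on the counter, round, 176 mm diameter; dark lid 164 diameter, top at z = 158. Origin: centre of underside. A feed tube stands on the lid at x = 0, y = +38: inner diameter 52, outer 60, height 60 mm (mouth at z = 218). The hasp is on its -y side. Bowl handle out to x = +112.
- feed_mouth (a point): Centre of the feed tube's mouth, at rim height; axes as the processor's. With the pusher seated its origin is 52 mm below this point.
- hasp_hinge (a point): Hinge axis of the hasp, on the lid's -y edge at processor x = 0, y = -86, z = 162 mm; the axis runs along the processor's x; axes as the processor's.
- hasp_pad (a point): Centre of the face of the red thumb pad (30 x 12 mm) at the hasp's end. The hasp is a steel strap 30 wide, 4 thick, 62 long from its hinge, with a slot for the catch; the pad centre is 56 mm from the hinge, its face 12 mm above the strap's mid plane. The catch is a stud 36 mm inward of the hinge, 9 tall. Closed, the pad's face is 16 mm above the lid.
- hasp (a joint): Hasp angle in rad: 0 = closed, flat on the lid with the catch through the slot; 1.57 = standing upright; larger = leaning outward, away from the lid (limit 2.5). Stiff hinge: it stays where it is left and can be pushed with little force.
- spatula: Black nylon spatula, 194 mm long, hanging on another hook. Origin: centre of its lower end; blade 64 mm wide, 75 tall.
- ladle: Small steel ladle, 194 mm long, hanging on the third hook. Origin at its lower end, below the hook; bowl 60 mm diameter, 28 high.
- mug: Blue ceramic mug, 82 mm diameter, 92 tall, handle along its +y, on the counter. Origin: centre of its underside.
- funnel: Aluminium funnel standing mouth down on the counter, 100 mm diameter, 105 tall. Origin: centre of its underside.

How it is judged:
By the outcome, as a careful person would: the job done as asked, in the order asked, and still so for the second after the job is handed in, with the robot touching nothing.
It also fails if it takes over 72 s, if anything falls off the work surface, if the arm or the gripper's body presses on something with over 40 N, if the wrist force passes 120 N, or if a joint passes its speed limit or range.

## Working session

There is one attempt and no reset: what is moved stays moved. The work goes in short steps, Python scripts to look and compute and a tool call to move; the robot and the scene stay as the last step left them, time stands still between calls to the robot, and variables do not carry over. Pictures are saved under pics/ and viewed, at most 13 in all, crops included, and the job is handed in when it is done.

Besides the shell and the picture viewer there is one more tool, called after ">>>" by a JSON object that holds its "method" and its "body". send_rows: Moves the arm, as the interface text tells. Its arguments: {"type":"object","properties":{"series":{"type":"array"}},"required":["series"]}

```bash
mkdir -p pics; ls; python3 - <<'E'
from bench import monitor,get_image,camera_info
import cv2,numpy as np
s=monitor.read_state();print(s)
for n in("scene","top"):
    cv2.imwrite(f"pics/{n}0.png",get_image(n)[:,:,::-1]);c=camera_info(n);print(n,c)
E
```

```text
pics
{'clock': 0.0, 'joints': array([-8.55416413e-01,  3.85580555e-01,  6.62526160e-03, -5.06823055e-04,
       -1.19403252e+00, -2.58595037e-01]), 'joint_vel': array([ 0.00221365,  0.00113942,  0.00063759,  0.00051517, -0.00025504,
       -0.00050763]), 'joint_efforts': array([ 2.76233886e-04, -3.92287838e+01,  1.88401222e+01,  4.18628141e+00,
       -4.67122023e-03, -8.35970386e-07]), 'position': array([ 275.4176996 , -560.38227301,  230.20573735]), 'ee_rot': array([-2.26320794e-01,  9.74052176e-01,  1.07858036e-03, -3.04616320e-04]), 'contact_force': array([-0.02863966, -0.60677749,  0.00480045]), 'wrist_torque': array([-0.0516701 ,  0.01032301,  0.01654897]), 'grasp_force': 0.0, 'gripper_width': 85.32223238363301}
scene {'intrinsics': array([[461.2020992 ,   0.        , 316.7810059 ],
       [  0.        , 461.2020992 , 233.93218394],
       [  0.        ,   0.        ,   1.        ]]), 'R': array([[ 0.14418324,  0.98953707,  0.0052519 ],
       [ 0.74554657, -0.10513907, -0.65810796],
       [-0.65067005,  0.09880367, -0.75290526]]), 't': array([-149.16267348, -352.18909859, 1287.62024278])}
top {'intrinsics': array([[435.26270796,   0.        , 319.82151404],
       [  0.        , 435.26270796, 235.72573596],
       [  0.        ,   0.        ,   1.        ]]), 'R': array([[-0.02570489, -0.99901436, -0.03618802],
       [-0.99461115,  0.02919514, -0.09948021],
       [ 0.10043868,  0.03343588, -0.99438127]]), 't': array([  76.05256839,  621.76453203, 1010.24298788])}
```

View pics/scene0.png

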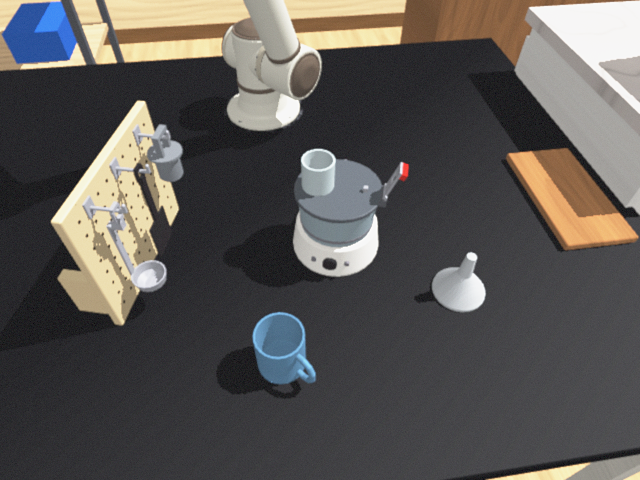

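View pics/top0.png

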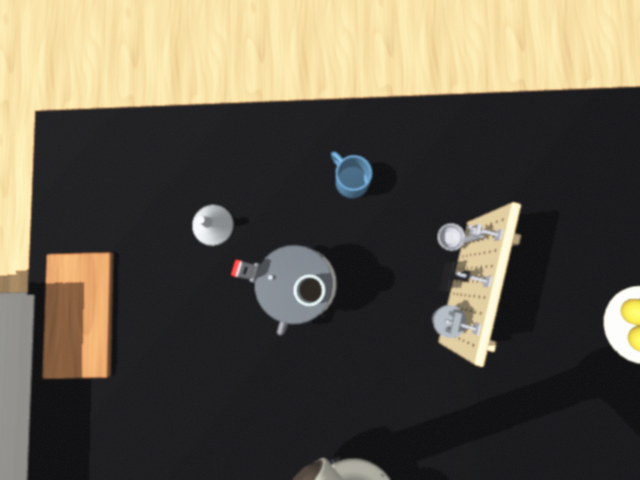

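The scene view has the pusher on the hook nearest the robot (160,150), the feed tube at (318,165) and the red pad at (404,172). The top view has the board's upper edge from (517,205) to (487,362), the tube mouth at (310,290) and the pad at (237,268). I'll zoom in for precise pixels.

```bash
python3 - <<'E'
import cv2,numpy as np
a=cv2.imread("pics/top0.png");b=cv2.imread("pics/scene0.png")
def crop(i,x,y,w,h,k): return cv2.resize(i[y:y+h,x:x+w],None,fx=k,fy=k,interpolation=cv2.INTER_CUBIC)
# 4x crops: top board(430,195,100,150)...; layout 800x600
A=np.hstack([crop(a,425,195,100,150,4),crop(b,90,95,100,150,4)])
B=np.vstack([crop(a,225,240,200,75,4),crop(b,280,140,200,75,4)])
cv2.imwrite("pics/A.png",A);cv2.imwrite("pics/B.png",B)
E
```

```text
(no output)
```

View pics/A.png

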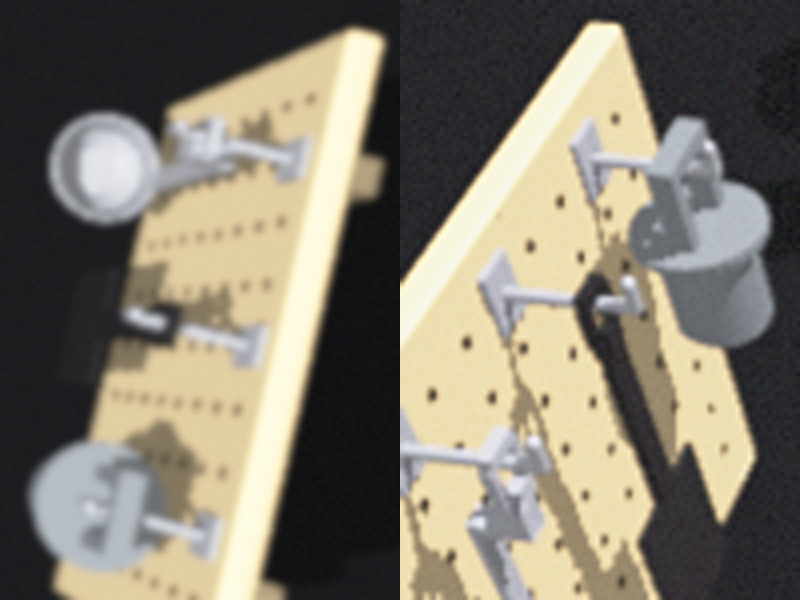

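View pics/B.png

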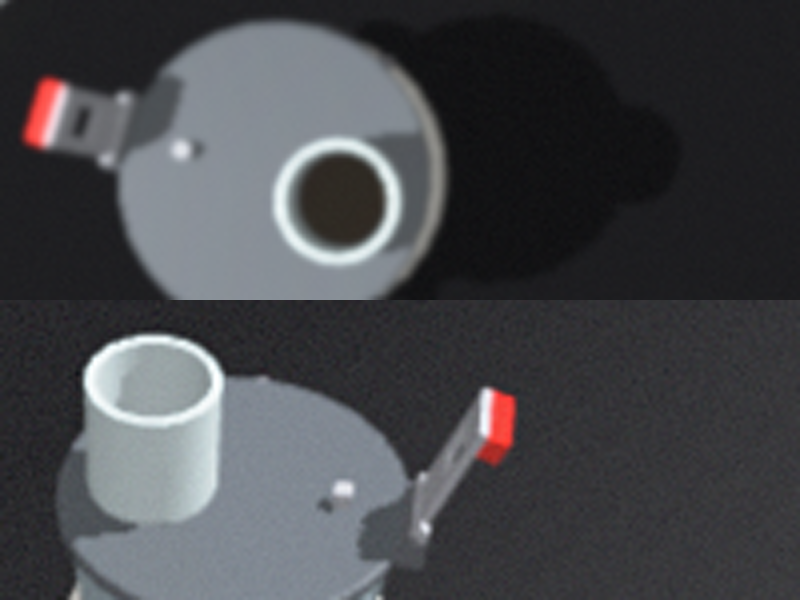

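Crop A (4x, left is top, right is scene) shows the pusher flange at (97,505)/(701,226), its bar at (127,515)/(680,140) and the hook plates at (293,160), (255,345) and (207,535). Crop B shows the mouth at (337,201)/(154,81), the stud at (181,150)/(343,190), the hinge at (114,129)/(422,206) and the pad at (44,113)/(500,125).

```bash
cat > h.py <<'E'
import numpy as np,cv2
from bench import monitor,get_image,camera_info
from scipy.spatial.transform import Rotation as Ro
def ray(c,p):
    K=c["intrinsics"];d=c["R"].T@np.linalg.solve(K,[p[0],p[1],1.]);return -c["R"].T@c["t"],d/np.linalg.norm(d)
def plane(c,p,z):
    o,d=ray(c,p);return o+d*(z-o[2])/d[2]
def tri(cs,ps):
    A=np.zeros((3,3));b=np.zeros(3);L=[]
    for c,p in zip(cs,ps):
        o,d=ray(c,p);M=np.eye(3)-np.outer(d,d);A+=M;b+=M@o;L.append((o,M))
    x=np.linalg.solve(A,b);return x,max(np.linalg.norm(M@(x-o)) for o,M in L)
E
python3 - <<'E'
from h import *
np.set_printoptions(precision=1,suppress=True)
T,S=camera_info("top"),camera_info("scene")
f=lambda x,y,ox,oy:((x+.5)/4-.5+ox,(y+.5)/4-.5+oy)
tB=lambda x,y:f(x,y,225,240); sB=lambda x,y:f(x,y,280,140)
tA=lambda x,y:f(x,y,425,195); sA=lambda x,y:f(x-400,y,90,95)
for n,t,s,z in [("mouth",tB(337,201),sB(154,81),218),("stud",tB(181,150),sB(343,190),166),("hinge",tB(114,129),sB(422,206),162),("pad",tB(44,113),sB(500,125),None),
 ("flange",tA(97,505),sA(701,226),None),("bar",tA(127,515),sA(680,140),None),("plateP",tA(207,535),sA(585,160),245),("plateM",tA(255,345),sA(498,298),245)]:
    x,e=tri([T,S],[t,s]);print(n,x,e,plane(T,t,z)[:2] if z else "",plane(S,s,z)[:2] if z else "")
a=plane(T,tA(293,160),245);b=plane(T,tA(207,535),245);print("plates",a,b,np.linalg.norm(a-b))
print("boardtop",plane(T,(517,205),275),plane(T,(487,362),275))
print("hooktip mid",plane(T,tA(130,315),258))
E
```

```text
mouth [499.8  78.  215.6] 1.1595578352848892 [499.7  76.7] [502.7  78.7]
stud [527.  161.3 164.9] 0.8226670475162413 [526.8 160.3] [528.1 161.8]
hinge [538.8 196.2 161.5] 0.18088038947416935 [538.7 195.9] [539.2 196.2]
pad [546.6 221.8 213.2] 0.847359982830724  
flange [ 433.8 -189.9  212.2] 1.0270906499878416  
bar [ 433.5 -189.6  258.8] 2.848284193759132  
plateP [ 422.2 -232.   244.1] 0.3440471793583591 [ 422.3 -232.1] [ 423.7 -231.3]
plateM [ 508.4 -258.8  242.3] 1.5003361281173178 [ 508.6 -259.4] [ 512.2 -255.8]
plates [ 594.4 -282.5  245. ] [ 422.3 -232.1  245. ] 179.31746558115935
boardtop [ 644.7 -309.2  275. ] [ 367.3 -237.7  275. ]
hooktip mid [ 523.9 -199.2  258. ]
```

>>> {"method": "send_rows", "body": {"series": [[[0,0,-20],[0,0,0],0],[[0,0,-20],[0,0,-0.139],0],[[0,0,-20],[0,0,-0.139],0],[[0,0,-20],[0,0,-0.139],0],[[0,0,-20],[0,0,-0.139],0],[[0,0,-10],[0,0,-0.139],0],[[0,0,0],[0,0,-0.137],0],[[0,0,0],[0,0,0],0]]}}

```text
clock: 0.9
position: [275.7, -560.7, 341.1]
ee_rot: [-0.601, 0.8, 0.0, 0.0]
contact_force: [0.7, -0.1, -0.1]
gripper_width: -0.1
grasp_force: 0.0
```

```bash
cat >> h.py <<'E'
np.set_printoptions(precision=3,suppress=True)
def go(p,yaw=163.7):
    "tool-frame shift and turn to bring TCP to p, tool down, its y at yaw"
    s=monitor.read_state();R=Ro.from_quat(s["ee_rot"]).as_matrix();y=np.radians(yaw)
    G=np.array([[-np.sin(y)*-1*-1,np.cos(y),0],[np.cos(y),np.sin(y),0],[0,0,-1]]).T
    print(s["clock"],s["position"],s["contact_force"],s["gripper_width"])
    print("shift",R.T@(np.array(p)-s["position"]),"turn",Ro.from_matrix(R.T@G).as_rotvec())
E
sed -i 's/-np.sin(y)\*-1\*-1/np.sin(y)*-1/' h.py
sed -i 's/\[np.sin(y)\*-1,np.cos(y),0\]/[-np.sin(y),np.cos(y),0]/' h.py
python3 - <<'E'
from h import *
go([557.6,253,340])
E
```

```text
0.9 [ 275.69  -560.719  341.099] [ 0.703 -0.098 -0.122] -0.11392146407046702
shift [-860.04   -44.084    1.569] turn [0.    0.001 0.002]
```

>>> {"method": "send_rows", "body": {"series": [[[-30,-2,0],[0,0,0],0],[[-45,-2,0],[0,0,0],0],[[-45,-2,0],[0,0,0],0],[[-45,-2,0],[0,0,0],0],[[-45,-2,0],[0,0,0],0],[[-45,-2,0],[0,0,0],0],[[-45,-2,0],[0,0,0],0],[[-45,-2,0],[0,0,0],0]]}}

```text
clock: 1.7
position: [386.9, -232.1, 340.8]
ee_rot: [-0.599, 0.801, 0.0, -0.0]
contact_force: [0.9, 0.1, -1.1]
gripper_width: 0.1
grasp_force: 0.0
```

>>> {"method": "send_rows", "body": {"series": [[[-45,-2,0],[0,0,0],0],[[-45,-2,0],[0,0,0],0],[[-45,-2,0],[0,0,0],0],[[-45,-2,0],[0,0,0],0],[[-45,-2,0],[0,0,0],0],[[-45,-2,0],[0,0,0],0],[[-45,-2,0],[0,0,0],0],[[-45,-2,0],[0,0,0],0]]}}

```text
clock: 2.5
position: [502.5, 109.2, 340.8]
ee_rot: [-0.6, 0.8, 0.0, -0.0]
contact_force: [0.1, 0.4, -0.2]
gripper_width: 0.2
grasp_force: 0.0
```

>>> {"method": "send_rows", "body": {"series": [[[-45,-2,0],[0,0,0],0],[[-45,-2,0],[0,0,0],0],[[-45,-2,0],[0,0,0],0],[[-20,0,0],[0,0,0],0],[[0,0,0],[0,0,0],0]]}}

```text
clock: 3.0
position: [551.6, 257.1, 338.8]
ee_rot: [-0.601, 0.8, 0.0, -0.002]
contact_force: [-0.5, -0.6, -1.1]
gripper_width: -0.1
grasp_force: 0.0
```

```bash
python3 - <<'E'
from h import *
go([557.6,253,207],161.7)
E
```

```text
3.0 [551.598 257.11  338.779] [-0.531 -0.638 -1.05 ] -0.1358549438502414
shift [  1.92   -7.233 131.767] turn [ 0.002 -0.003  0.037]
```

>>> {"method": "send_rows", "body": {"series": [[[-2,-7,30],[0,0,0.037],0],[[0,0,40],[0,0,0],0],[[0,0,40],[0,0,0],0],[[0,0,20],[0,0,0],0],[[0,0,0],[0,0,0],0]]}}

```text
clock: 3.5
position: [556.6, 252.4, 207.3]
ee_rot: [-0.585, 0.811, 0.0, -0.004]
contact_force: [-0.0, -0.1, -0.1]
gripper_width: 0.0
grasp_force: 0.0
```

>>> {"method": "send_rows", "body": {"series": [[[10,0,0],[0,0,0],0],[[10,0,0],[0,0,0],0],[[10,0,0],[0,0,0],0],[[8,0,0],[0,0,0],0],[[8,0,0],[0,0,0],0],[[8,0,0],[0,0,0],0],[[8,0,0],[0,0,0],0],[[0,0,0],[0,0,0],0]]}}

```text
clock: 4.3
position: [538.7, 194.5, 211.2]
ee_rot: [-0.585, 0.811, 0.0, -0.001]
contact_force: [0.6, 0.4, -0.7]
gripper_width: -0.1
grasp_force: 0.0
```

```bash
python3 - <<'E'
from h import *
h=np.array([538.8,195.6,162]);a=np.array([-.313,-.949,0])
go(h+a*20+[0,0,42],161.7)
s=monitor.read_state();d=s["position"]-h;print("a",d@a,"z",d[2])
cv2.imwrite("pics/s1.png",cv2.resize(get_image("scene")[120:270,260:460,::-1],None,fx=3,fy=3))
E
```

```text
4.3 [538.691 194.477 211.207] [ 0.602  0.366 -0.662] -0.12433376688893993
shift [18.879  0.219  7.225] turn [ 0.001 -0.001 -0.   ]
a 1.0998181574519392 z 49.207089591880305
```

View pics/s1.png

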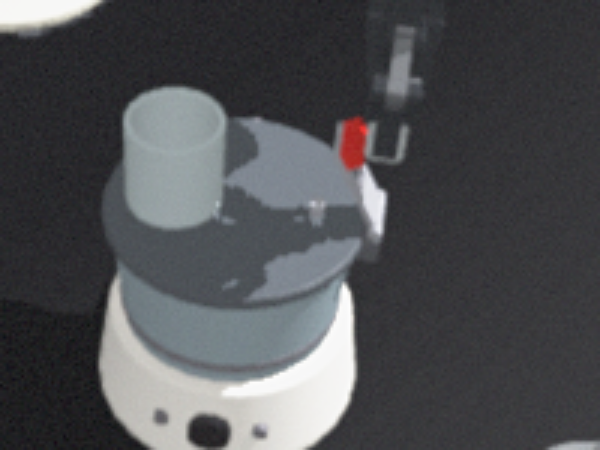

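The picture shows the fingers outside the hasp, which is pushed to about upright with the pad at (353,143). I'll keep pushing inward, then down.

>>> {"method": "send_rows", "body": {"series": [[[7,0,3],[0,0,0],0],[[7,0,3],[0,0,0],0],[[7,0,3],[0,0,0],0],[[7,0,4],[0,0,0],0],[[6,0,5],[0,0,0],0],[[6,0,6],[0,0,0],0],[[5,0,6],[0,0,0],0],[[0,0,0],[0,0,0],0]]}}

```text
clock: 5.15
position: [524.2, 151.9, 180.1]
ee_rot: [-0.585, 0.811, 0.0, -0.001]
contact_force: [0.4, -0.3, -0.1]
gripper_width: 0.3
grasp_force: 0.0
```

```bash
python3 - <<'E'
from h import *
h=np.array([538.8,195.6,162]);a=np.array([-.313,-.949,0])
go(h+a*52+[0,0,12],161.7)
s=monitor.read_state();d=s["position"]-h;print("a",d@a,"z",d[2])
E
```

```text
5.15 [524.248 151.885 180.092] [ 0.397 -0.328 -0.051] 0.27092021673495204
shift [ 5.877 -0.147  6.103] turn [ 0.002 -0.002 -0.   ]
a 46.04007349420388 z 18.09153426556722
```

>>> {"method": "send_rows", "body": {"series": [[[4,0,2],[0,0,0],0],[[3,0,2],[0,0,0],0],[[2,0,2],[0,0,0],0],[[0,0,1],[0,0,0],0],[[0,0,1],[0,0,0],0],[[0,0,0],[0,0,0],0]]}}

```text
clock: 5.75
position: [522.3, 144.1, 174.0]
ee_rot: [-0.586, 0.81, -0.0, -0.0]
contact_force: [-1.5, -1.3, 3.6]
gripper_width: -0.1
grasp_force: 2.2
```

```bash
python3 - <<'E'
from h import *
h=np.array([538.8,195.6,162]);a=np.array([-.313,-.949,0])
s=monitor.read_state();d=s["position"]-h;print("a",d@a,"z",d[2],s["contact_force"])
cv2.imwrite("pics/s2.png",cv2.resize(get_image("scene")[120:270,260:460,::-1],None,fx=3,fy=3))
E
```

```text
a 54.03420988760876 z 11.994094198648781 [-1.475 -1.344  3.638]
```

View pics/s2.png

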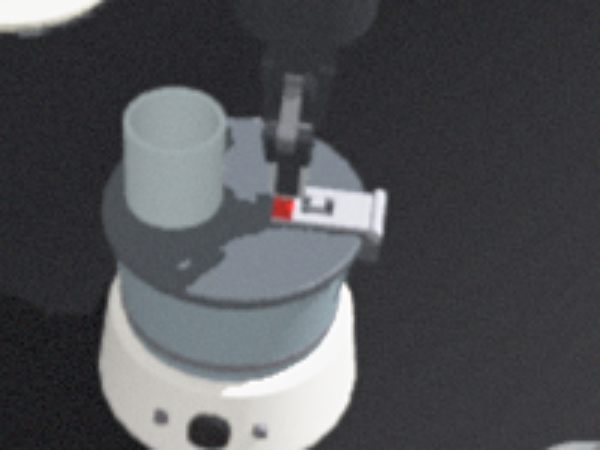

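The hasp now lies flat with the pad at (283,207) and the stud through the slot. I'll press once more to make sure, then lift.

>>> {"method": "send_rows", "body": {"series": [[[0,0,1],[0,0,0],0],[[0,0,1],[0,0,0],0],[[0,0,0.5],[0,0,0],0],[[0,0,0],[0,0,0],0]]}}

```text
clock: 6.2
position: [522.5, 144.0, 173.6]
ee_rot: [-0.586, 0.81, -0.001, 0.0]
contact_force: [-5.3, -2.5, 14.5]
gripper_width: 0.1
grasp_force: 7.3
```

>>> {"method": "send_rows", "body": {"series": [[[0,0,-20],[0,0,0],0],[[0,0,-40],[0,0,0],20],[[0,0,-40],[0,0,0],65],[[0,0,-45],[0,0,0],65],[[0,0,-20],[0,0,0],65],[[0,0,0],[0,0,0],65]]}}

```text
clock: 6.8
position: [523.9, 145.2, 339.7]
ee_rot: [-0.586, 0.81, -0.001, 0.004]
contact_force: [-0.6, 0.9, -0.3]
gripper_width: 65.3
grasp_force: 0.0
```

```bash
python3 - <<'E'
from h import *
go([434.5,-188,340],163.7)
T,S=camera_info("top"),camera_info("scene")
R=[]
for n in("top","scene"):
    i=get_image(n);m=((i[:,:,0]>130)&(i[:,:,1]<60)&(i[:,:,2]<60)).astype(np.uint8);m[:,:200]=0
    x=np.argwhere(m)[:,::-1];print(len(x));R.append(x.mean(0))
x,e=tri([T,S],R);h=np.array([538.8,195.6,162]);print("pad",x,e,np.hypot(*(x-h)[:2]))
E
```

```text
6.8 [523.945 145.242 339.656] [-0.575  0.895 -0.284] 65.2835097178634
shift [344.48 -19.46  -2.39] turn [-0.006  0.006 -0.034]
10
18
pad [517.621 146.338 152.782] 3.80134074653061 53.62189114042519
```

>>> {"method": "send_rows", "body": {"series": [[[30,0,0],[0,0,-0.034],65],[[45,-2,0],[0,0,0],65],[[45,-2,0],[0,0,0],65],[[45,-3,0],[0,0,0],65],[[45,-3,0],[0,0,0],65],[[45,-3,0],[0,0,0],65],[[45,-3,0],[0,0,0],65],[[35,-3,0],[0,0,0],65]]}}

```text
clock: 7.7
position: [444.0, -183.9, 333.9]
ee_rot: [-0.599, 0.801, 0.001, -0.001]
contact_force: [1.3, 0.7, 1.2]
gripper_width: 65.1
grasp_force: 0.0
```

>>> {"method": "send_rows", "body": {"series": [[[0,0,0],[0,0,0],65],[[0,0,0],[0,0,0],65]]}}

```text
clock: 7.9
position: [444.8, -182.6, 334.0]
ee_rot: [-0.599, 0.801, 0.001, -0.001]
contact_force: [0.2, 0.4, -0.8]
gripper_width: 65.2
grasp_force: 0.0
```

```bash
python3 - <<'E'
from h import *
go([434.5,-188,222],163.7)
c=camera_info("wrist");print(c)
cv2.imwrite("pics/w1.png",get_image("wrist")[:,:,::-1])
for p in ([434.5,-188,256],[434.5,-188,214],[422,-232,245]):
    q=c["intrinsics"]@(c["R"]@np.array(p)+c["t"]);print(p,q[:2]/q[2])
E
```

```text
7.9 [ 444.779 -182.563  334.03 ] [ 0.215  0.384 -0.822] 65.20799681321405
shift [  8.122   7.954 112.056] turn [ 0.003 -0.    -0.003]
{'intrinsics': array([[386.81 ,   0.   , 316.861],
       [  0.   , 386.81 , 239.063],
       [  0.   ,   0.   ,   1.   ]]), 'R': array([[-0.959,  0.283,  0.004],
       [ 0.273,  0.923,  0.271],
       [ 0.073,  0.261, -0.963]]), 't': array([476.609, -16.791, 492.314])}
[434.5, -188, 256] [329.79  235.374]
[434.5, -188, 214] [327.621 219.554]
[422, -232, 245] [329.049 155.179]
```

View pics/w1.png

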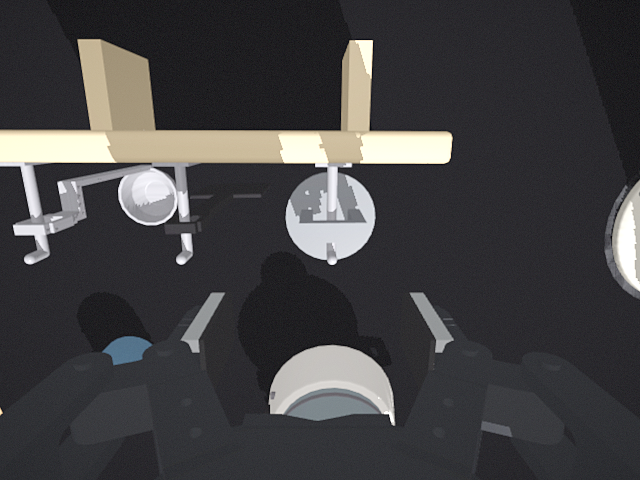

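The wrist view shows the flange centred at (331,216), and the bar's shaded side at rows 212-223, x 300-367. That agrees with triangulation, so the pusher is at about (433,-189).

```bash
python3 - <<'E'
from h import *
go([433,-189.3,220],163.7)
E
```

```text
7.95 [ 445.128 -181.917  334.41 ] [-0.763 -0.346 -0.587] 65.08836014197779
shift [ 10.501   9.268 114.434] turn [ 0.003  0.    -0.001]
```

>>> {"method": "send_rows", "body": {"series": [[[10.5,9.3,0],[0.003,0,-0.001],65],[[0,0,20],[0,0,0],65],[[0,0,25],[0,0,0],65],[[0,0,25],[0,0,0],65],[[0,0,20],[0,0,0],65],[[0,0,15],[0,0,0],65],[[0,0,9],[0,0,0],65],[[0,0,0],[0,0,0],65]]}}

```text
clock: 8.75
position: [433.1, -189.0, 220.7]
ee_rot: [-0.6, 0.8, -0.0, -0.0]
contact_force: [-1.3, 0.6, -0.5]
gripper_width: 65.0
grasp_force: 0.0
```

```bash
python3 - <<'E'
from h import *
go([433,-189.3,220],163.7)
cv2.imwrite("pics/w2.png",get_image("wrist")[:,:,::-1])
E
```

```text
8.75 [ 433.107 -189.035  220.716] [-1.338  0.556 -0.502] 65.04935595182187
shift [0.284 0.029 0.716] turn [-0.    -0.     0.002]
```

View pics/w2.png

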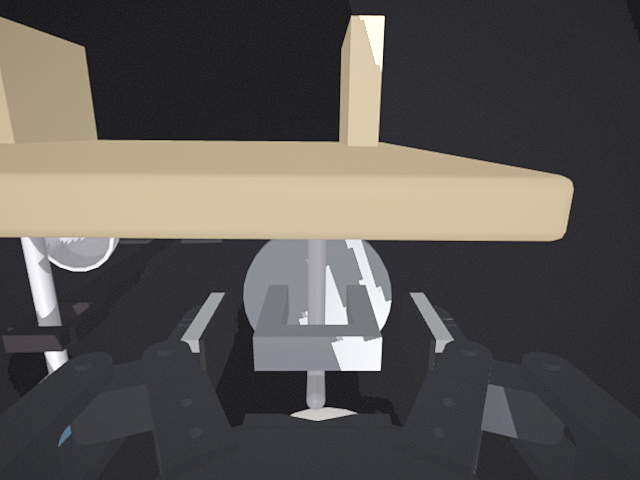

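The bar (253-382, row 352) sits between the pads at 205 and 430, well centred. I'll close on it.

>>> {"method": "send_rows", "body": {"series": [[[0,0,0],[0,0,0],45],[[0,0,0],[0,0,0],30],[[0,0,0],[0,0,0],20],[[0,0,0],[0,0,0],20],[[0,0,0],[0,0,0],20],[[0,0,0],[0,0,0],20]]}}

```text
clock: 9.4
position: [434.7, -189.9, 222.9]
ee_rot: [-0.6, 0.8, -0.002, 0.002]
contact_force: [0.7, 1.2, 5.8]
gripper_width: 39.2
grasp_force: 60.3
```

>>> {"method": "send_rows", "body": {"series": [[[0,0,-4],[0,0,0],20],[[0,0,-5],[0,0,0],20],[[0,0,-6],[0,0,0],20],[[0,0,-5],[0,0,0],20],[[0,0,0],[0,0,0],20],[[0,0,0],[0,0,0],20]]}}

```text
clock: 10.0
position: [433.8, -189.6, 241.8]
ee_rot: [-0.6, 0.8, -0.001, 0.001]
contact_force: [0.7, -0.1, -1.7]
gripper_width: 39.1
grasp_force: 60.2
```

```bash
python3 - <<'E'
from h import *
go([433,-189.3,240],163.7)
cv2.imwrite("pics/w3.png",np.hstack([cv2.resize(get_image("wrist")[:,:,::-1],(400,300)),cv2.resize(get_image("scene")[95:195,80:213,::-1],(400,300))]))
E
```

```text
10.0 [ 433.783 -189.614  241.807] [ 0.656 -0.126 -1.702] 39.095822580815465
shift [-0.082  0.845  1.805] turn [-0.003  0.     0.   ]
```

View pics/w3.png

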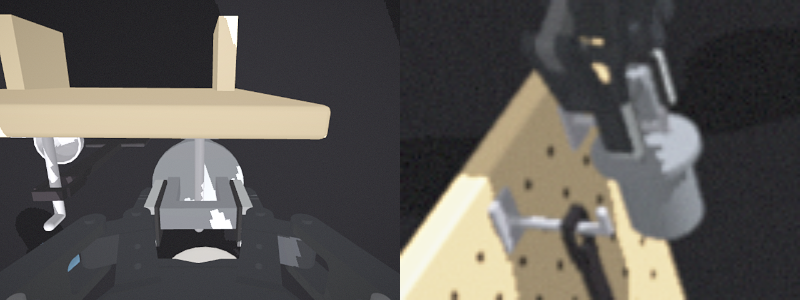

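Gripped at 39 mm with 60 N. Both views show the pusher raised about 19 mm, upright and inside the 13-27 mm window. Next I'll draw it off the hook.

>>> {"method": "send_rows", "body": {"series": [[[-5,0,0],[0,0,0],20],[[-10,0,0],[0,0,0],20],[[-15,0,0],[0,0,0],20],[[-20,0,0],[0,0,0],20],[[-25,0,0],[0,0,0],20],[[-15,0,-10],[0,0,0],20],[[0,0,-20],[0,0,0],20],[[0,0,-20],[0,0,0],20]]}}

```text
clock: 10.9
position: [459.0, -102.0, 292.0]
ee_rot: [-0.601, 0.8, -0.001, 0.0]
contact_force: [-0.6, -0.3, -0.7]
gripper_width: 39.4
grasp_force: 60.4
```

```bash
python3 - <<'E'
from h import *
go([500,77.5,330],163.7)
E
```

```text
10.9 [ 458.97  -101.959  292.04 ] [-0.58  -0.292 -0.658] 39.44843287077971
shift [-183.77    10.493  -38.056] turn [-0.002 -0.     0.002]
```

>>> {"method": "send_rows", "body": {"series": [[[-25,2,-20],[0,0,0],20],[[-35,2,-10],[0,0,0],20],[[-35,2,0],[0,0,0],20],[[-35,2,0],[0,0,0],20],[[-30,2,0],[0,0,0],20],[[-24,0.5,0],[0,0,0],20],[[0,0,0],[0,0,0],20],[[0,0,0],[0,0,0],20]]}}

```text
clock: 11.7
position: [500.1, 77.2, 321.4]
ee_rot: [-0.601, 0.8, -0.001, 0.0]
contact_force: [-0.1, -0.4, -1.0]
gripper_width: 39.6
grasp_force: 60.4
```

```bash
python3 - <<'E'
from h import *
go([500,77.5,305],163.7)
f=lambda n,x,y,w,h,k:cv2.resize(get_image(n)[y:y+h,x:x+w,::-1],None,fx=k,fy=k,interpolation=cv2.INTER_CUBIC)
s=f("scene",270,80,100,130,4);w=cv2.resize(get_image("wrist")[:,:,::-1],(400,300))
w=np.vstack([w,f("top",270,240,100,55,4)])
cv2.imwrite("pics/w4.png",np.hstack([s,w[:520]]))
E
```

```text
11.7 [500.062  77.212 321.388] [-0.072 -0.44  -1.022] 39.555913284003374
shift [-0.27   0.176 16.388] turn [-0.002 -0.001  0.002]
```

View pics/w4.png

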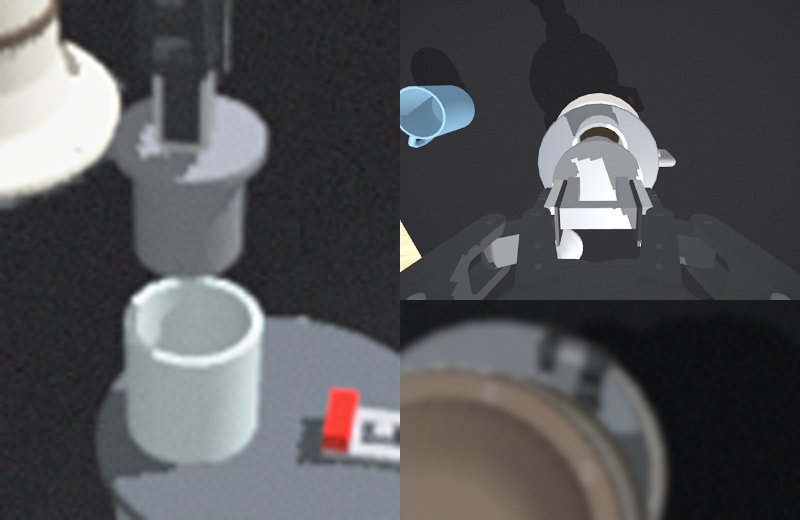

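The scene crop (left) shows the pusher directly above the tube: flange centre about (191,137), stem spanning 134-244 and rim spanning 125-263. I'll compare these with the projection.

```bash
python3 - <<'E'
from h import *
S=camera_info("scene");W=camera_info("wrist")
P=lambda c,p:(lambda q:q[:2]/q[2])(c["intrinsics"]@(c["R"]@np.array(p,float)+c["t"]))
k=lambda q:(q-[270,80]+.5)*4-.5
for z in(218,312,256,281):print(z,k(P(S,[500,77.3,z])),k(P(S,[500,78.3,z]))-k(P(S,[500,77.3,z])),k(P(S,[501,77.3,z]))-k(P(S,[500,77.3,z])))
y=np.radians(163.7);x=np.array([-np.sin(y),np.cos(y),0])
# stem bottom lowest image row for circle r=22.5 at z=256
t=np.linspace(0,6.28,200)
for z in(254,256,258):
  q=np.array([k(P(S,[500+22.5*np.cos(a),77.3+22.5*np.sin(a),z])) for a in t]);print(z,q.min(0),q.max(0))
q=np.array([k(P(S,[500+31*np.cos(a),77.3+31*np.sin(a),312])) for a in t]);print("fl",q.min(0),q.max(0))
q=np.array([k(P(S,[500+30*np.cos(a),77.3+30*np.sin(a),218])) for a in t]);print("rim",q.min(0),q.max(0))
E
```

```text
218 [189.918 317.288] [ 2.265 -0.204] [0.331 1.466]
312 [191.281 133.14 ] [ 2.483 -0.199] [0.365 1.444]
256 [190.439 246.883] [ 2.348 -0.202] [0.344 1.461]
281 [190.804 197.668] [ 2.407 -0.201] [0.353 1.455]
254 [137.094 218.172] [243.714 284.525]
256 [137.019 214.347] [243.846 280.683]
258 [136.944 210.508] [243.978 276.826]
fl [113.442  89.214] [269.102 179.573]
rim [121.214 273.985] [258.606 362.764]
```

```bash
python3 - <<'E'
from h import *
go([501.2,79,284],163.7)
E
```

```text
11.85 [500.027  75.892 321.814] [-0.382 -0.661 -0.365] 38.858128670617674
shift [-3.318 -0.144 37.814] turn [-0.003 -0.    -0.   ]
```

>>> {"method": "send_rows", "body": {"series": [[[-2.5,-0.8,0],[-0.002,0,0],20],[[0,0,10],[0,0,0],20],[[0,0,10],[0,0,0],20],[[0,0,10],[0,0,0],20],[[0,0,0],[0,0,0],20]]}}

```text
clock: 12.35
position: [500.7, 78.1, 289.4]
ee_rot: [-0.6, 0.8, 0.0, -0.002]
contact_force: [-0.1, -0.5, -1.1]
gripper_width: 39.3
grasp_force: 60.4
```

>>> {"method": "send_rows", "body": {"series": [[[0,0,4],[0,0,0],20],[[0,0,4],[0,0,0],20],[[0,0,3],[0,0,0],20],[[0,0,3],[0,0,0],20],[[0,0,0],[0,0,0],20]]}}

```text
clock: 12.85
position: [501.6, 78.5, 277.3]
ee_rot: [-0.6, 0.8, -0.0, -0.0]
contact_force: [0.3, 0.1, -1.4]
gripper_width: 38.9
grasp_force: 60.4
```

No contact force with the stem about 6 mm in, so I'll carry on down.

>>> {"method": "send_rows", "body": {"series": [[[0,0,5],[0,0,0],20],[[0,0,6],[0,0,0],20],[[0,0,6],[0,0,0],20],[[0,0,6],[0,0,0],20],[[0,0,6],[0,0,0],20],[[0,0,5],[0,0,0],20],[[0,0,4],[0,0,0],20],[[0,0,0],[0,0,0],20]]}}

```text
clock: 13.65
position: [501.6, 78.4, 239.1]
ee_rot: [-0.6, 0.8, -0.0, -0.0]
contact_force: [-0.2, 0.9, -0.9]
gripper_width: 38.8
grasp_force: 60.4
```

>>> {"method": "send_rows", "body": {"series": [[[0,0,2],[0,0,0],20],[[0,0,1],[0,0,0],20],[[0,0,1],[0,0,0],20],[[0,0,1],[0,0,0],20],[[0,0,0],[0,0,0],20]]}}

```text
clock: 14.15
position: [501.8, 78.5, 234.7]
ee_rot: [-0.6, 0.8, -0.0, 0.0]
contact_force: [-0.7, -0.5, -1.0]
gripper_width: 39.0
grasp_force: 60.4
```

>>> {"method": "send_rows", "body": {"series": [[[0,0,1],[0,0,0],20],[[0,0,1],[0,0,0],20],[[0,0,1],[0,0,0],20],[[0,0,1],[0,0,0],20],[[0,0,0],[0,0,0],20]]}}

```text
clock: 14.65
position: [502.0, 78.5, 232.4]
ee_rot: [-0.6, 0.8, -0.001, 0.001]
contact_force: [-2.9, 1.0, 6.4]
gripper_width: 39.0
grasp_force: 61.1
```

Contact at the expected seating height, so I'll release and rise.

>>> {"method": "send_rows", "body": {"series": [[[0,0,0],[0,0,0],45],[[0,0,0],[0,0,0],65],[[0,0,0],[0,0,0],65],[[0,0,0],[0,0,0],65],[[0,0,-10],[0,0,0],65],[[0,0,-20],[0,0,0],65],[[0,0,-30],[0,0,0],65],[[0,0,-30],[0,0,0],65]]}}

```text
clock: 15.45
position: [501.8, 78.4, 322.4]
ee_rot: [-0.6, 0.8, -0.001, 0.0]
contact_force: [0.3, 0.4, -0.1]
gripper_width: 65.0
grasp_force: 0.0
```

>>> {"method": "send_rows", "body": {"series": [[[0,0,-30],[0,0,0],65],[[0,0,0],[0,0,0],65],[[0,0,0],[0,0,0],65]]}}

```text
clock: 15.75
position: [501.9, 78.7, 351.7]
ee_rot: [-0.6, 0.8, -0.0, 0.001]
contact_force: [-0.3, -0.1, -0.8]
gripper_width: 64.8
grasp_force: 0.0
```

```bash
python3 - <<'E'
from h import *
go([501,79,340])
a=cv2.resize(get_image("scene")[60:360,30:430,::-1],(800,600));cv2.imwrite("pics/f.png",a)
E
```

```text
15.75 [501.859  78.687 351.749] [-0.274 -0.149 -0.837] 64.82421491664908
shift [-0.04   0.939 11.747] turn [-0.002  0.002  0.   ]
```

View pics/f.png

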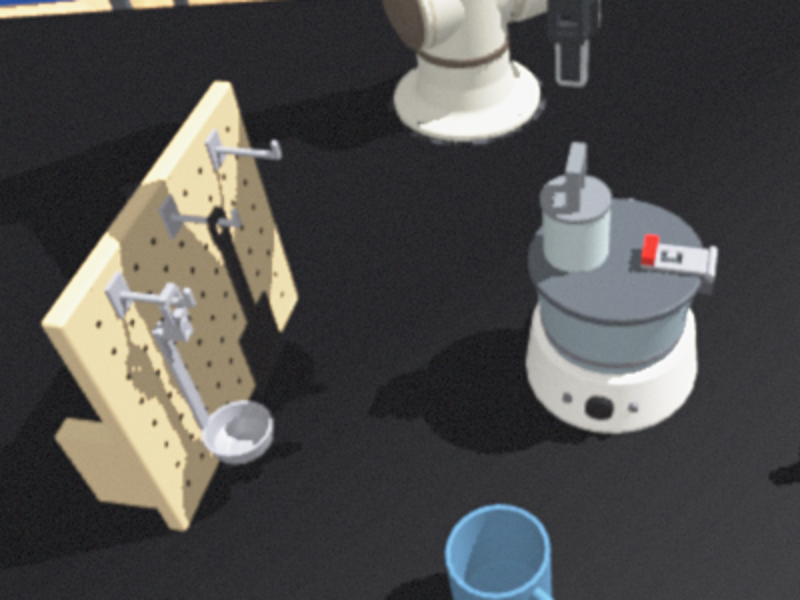

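The final picture shows the pusher seated with its flange on the rim (576,198) and the hasp flat with the stud in its slot (672,257). The spatula and ladle are on their hooks, the mug stands where it did, and the gripper is clear.

```bash
python3 -c "from bench import job_done;print(job_done())"
```

```text
the job is handed in; nothing more can be done
None
```

The hasp is closed flat over its catch and the pusher is seated in the feed tube; the job was handed in after about 16 s of robot time, with the spatula, ladle, mug and funnel never touched.

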